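# Put the sprinkle jars away in the dry box, labels up, and lock it

## Task

Put the sprinkles away for the night: lay every six-sided glass jar on the counter on its side on the floor of the white dry box, rolled so that its paper label faces straight up and can be read through the clear lid. Then lower the lid without slamming it until it is fully shut, and last turn the lock collar in the lid clockwise as far as it goes, to the padlock mark. Leave the other things on the counter where they are.

Things in the scene. Friction and masses are not known exactly. Their poses are not given: they have to be found in the camera images.
- jar1_mid (a point): six-sided glass jar of chocolate sprinkles with a round steel cap, lying on one flat; 3 or 4 alike are present, absent ones read None. 66 mm long with cap, 48 mm across flats, 55 mm across edges, 0.12-0.2 kg. Point: on its axis, half-way along, 24 mm above what it lies on. x: along the jar, base to cap; z: out of the one flat that bears the paper label (up when the label is on top)
- jar2_mid (a point): another such jar; point and axes as for jar1_mid. Glass 50 mm long, cap 16 mm long and 41 mm across, so it rolls on its six glass flats, each 27.7 mm wide. Rolled over one edge it turns 60 degrees and moves 27.7 mm sideways. Every jar starts on the counter with some bare flat on top
- jar3_mid (a point): another such jar; sizes, point and axes as for jar1_mid and jar2_mid. Glass on the counter rubs at about 0.6: pushed sideways near its top edge (some 45 mm up) a jar tips over onto the next flat, pushed at half height it only slides
- jar4_mid (a point): another such jar; sizes, point and axes as for jar1_mid and jar2_mid
- jar5_mid (a point): another such jar; sizes, point and axes as for jar1_mid and jar2_mid
- box_floor (a point): centre of the flat inner floor of the fixed white dry box, 8 mm above the counter. Axes: x along the box's long side, y towards the hinged wall, z up. Box 300 x 190 mm outside, walls 6 mm, rim 72 mm above the counter. A grey desiccant cassette 48 mm high is fixed at the +x end, leaving free floor from x -144 to +120 mm, y -89 to +89 mm: room for four jars side by side, axes along y
- hinge_mid (a point): middle of the lid's hinge line, on top of the box's +y long wall, 72 mm above the counter; the line runs along the box's x. Axes as the box's. The lid is a flat clear slab, 300 mm along the hinge, 190 mm from hinge to front edge, 10 mm thick; shut, it lies on the rim with its top 82 mm above the counter
- lid (a joint): opening angle of the lid in rad: 0 shut flat on the gasket, 1.57 upright, at most 2.2, leaning outwards; it starts wide open. Stiff hinge: the lid stays wherever it is left and takes up to about 0.85 N m to move
- lid_lip (a point): middle of the small thumb lip (70 mm wide, 14 mm deep, 8 mm thick) on the lid's front edge, 197 mm from the hinge line and 5 mm above the lid's inner face; x along the hinge, z out of the lid's outer face
- collar (a joint): turn of the grey lock collar in the middle of the lid in rad: 0 fully open; grows clockwise seen from above the shut lid; at 1.40 it meets its stop, with the pointer on the padlock mark and the bar parallel to the hinge. Starts at 0 to 0.3, stays where it is left, takes about 0.12 N m
- collar_grip (a point): middle of the collar's raised grip bar, on the collar's axis, 23.5 mm above the lid's outer face, 95 mm from the hinge line. Bar 54 mm long, 14 mm thick, reaching from 8 to 35 mm above the lid; under it a ring 60 mm across, 9 mm high. x along the bar towards the pointer end, z out of the lid
- cup_a: steel mixing cup upside down, 94 mm across, 120 mm high; not part of the job; origin on its underside
- cup_b: another such cup; not part of the job; origin on its underside
- shaker: upright round amber glass shaker, 52 mm across, 98 mm high; not part of the job; origin on its underside
- spatula: spatula lying on the counter; not part of the job; origin on its underside
- napkins: stack of napkins, 120 x 120 x 35 mm; not part of the job; origin on its underside
- stapler: black stapler, 130 mm long, 46 mm high; not part of the job; origin on its underside
- disher: ice cream scoop with a blue handle, 220 mm long, lying; not part of the job; origin on its underside
Things that resemble listed ones, but are neither listed nor needed, are in the scene too. Leave any blue, pink or yellow look-alike of the part that bears jar4_mid alone.

How it is judged (in metres and radians):
On the way, in this order (a step that is already met when the one before it is completed fails the run):
1. every jar lies flat on the floor of the dry box with its label on top (angle between each of jar1_mid, jar2_mid, jar3_mid, jar4_mid, jar5_mid's own z axis and vertical below 0.2 rad and x of jar1_mid in the frame of box_floor between -0.13 and 0.13 m and y of jar1_mid in the frame of box_floor between -0.08 and 0.08 m and z of jar1_mid in the frame of box_floor between 0.018 and 0.032 m and x of jar2_mid in the frame of box_floor between -0.13 and 0.13 m and y of jar2_mid in the frame of box_floor between -0.08 and 0.08 m and z of jar2_mid in the frame of box_floor between 0.018 and 0.032 m and x of jar3_mid in the frame of box_floor between -0.13 and 0.13 m and y of jar3_mid in the frame of box_floor between -0.08 and 0.08 m and z of jar3_mid in the frame of box_floor between 0.018 and 0.032 m and x of jar4_mid in the frame of box_floor between -0.13 and 0.13 m and y of jar4_mid in the frame of box_floor between -0.08 and 0.08 m and z of jar4_mid in the frame of box_floor between 0.018 and 0.032 m and x of jar5_mid in the frame of box_floor between -0.13 and 0.13 m and y of jar5_mid in the frame of box_floor between -0.08 and 0.08 m and z of jar5_mid in the frame of box_floor between 0.018 and 0.032 m), for 0.2 s.
2. the lid is fully shut (value of joint lid below 0.03 rad), for 0.2 s.
3. the collar is at its locked mark (value of joint collar above 1.28 rad), for 0.2 s.
At the end, for the whole second after the job is handed in: Every jar present lies on the box floor with its label within 0.2 rad (11 degrees) of straight up, the lid is shut to within 0.03 rad and the lock collar is turned to within 0.12 rad of its stop at 1.40 rad (all of step 1 and value of joint lid below 0.03 rad and value of joint collar above 1.28 rad); the robot touches nothing.
It fails at once if the lid is slammed (over 4 rad/s) (velocity of joint lid below -4 rad/s).
It fails at once if something else on the counter is moved by more than 40 mm or tipped over (distance of any of cup_a, cup_b, shaker, spatula, napkins, stapler, disher from where it was at the start of the episode above 0.04 m or angle between any of cup_a, cup_b, shaker's own z axis and vertical above 0.5 rad).
Of jar1, jar2, jar3, jar4, jar5 only 3 to 4 are there at a start; the rules pass over those that are not, and their reading is None.
At some moment in a run one of jar1, jar2, jar3, jar4, jar5 may be knocked a few centimetres aside while the robot is not near it.
Once in a run the grip may slacken for a moment while it holds something.
It also fails if it takes over 210 s, if anything falls off the work surface, if the arm or the gripper's body presses on something with over 40 N, if the wrist force passes 120 N, or if a joint passes its speed limit or range.

## Robot

A 7-joint arm with a two-finger parallel gripper is mounted at the origin on the work surface. World frame = base frame: x ahead of the robot, y to its left, z up, the work surface at z = 0. Lengths are in mm, angles in degrees, forces in N, time in s.
With the tool pointing down it reaches from about 425 to 875 mm from the base axis. Payload 4.7 kg.
Tool frame: the origin (TCP) lies midway between the tips of the shut fingers; the grasp point (between the pads) lies 19 mm behind it; z points along the fingers, y is the line along which they close (so a half turn about z gives the same grasp; the last joint's range is limited). The gripper opens to 85 mm and grips with 20 to 120 N. Pads are 22 mm wide; open, the fingers measure 114 mm over their backs; the gripper's body (76 mm by 85 mm) begins 54 mm behind the grasp point. The pads swing forward as they close: fully open they stand 13 mm farther back than shut.
Start: joints at [-68.52, 18.392, -4.016, 83.108, 1.295, 78.541, -3.26], TCP at [229.494, 608.161, 204.049] pointing down, gripper open.
Joint ranges: [-163.93, 163.93], [-17.29, 119.83], [-79.2, 71.16], [3.27, 140.29], [-89.18, 269.18], [5.43, 117.66], [-154.24, 154.24]. Speed limits (degrees/s): [147.25, 147.25, 180, 180, 180, 180, 180].

## Interface

Orientations are given as [roll, pitch, yaw] about the fixed x, y, z axes, in that order (R = Rz(yaw) Ry(pitch) Rx(roll)).
In Python, from station import ctrl, grip, kinematics, vision, job_done gives the robot as it stands. Calls block until the motion is done:
- ctrl.goto(position, orientation): joint-space move of the TCP to a pose.
- ctrl.line_to(position, speed=150, orientation=None, until_force=None): straight line of the TCP; orientation=None keeps the orientation; speed is the mean speed in mm/s. With until_force (N) it stops when the force on the tool has changed by that much, and returns True; else False.
- ctrl.set_joints(angles): joint-space move.
- grip(opening, newtons=None): finger opening in mm; newtons is the grip in N (None keeps the last); returns when the fingers have stopped.
- ctrl.sleep(seconds).
- kinematics.inverse_kinematics(position, orientation): joint angles nearest the present ones, or None.
- vision.camera(name): name is "side" or "top"; returns a dict with "img" (480x640x3 uint8, red, green, blue), "camera_matrix" (3x3 intrinsics, pixels), "xyz" and "rotation" of the camera in the world. Camera axes: x right, y down, z forward; pixel columns grow to the right and rows downward; lengths in mm; the calibration is good to about 2 mm. A picture is of the moment at which its call begins. There is no depth.
A pose or a line that the arm cannot do raises ctrl.Unreachable and nothing moves.
- job_done(): hands the job in; it is judged then, once.
Readings, each from a call of its own:
- ctrl.get_t(): time.
- ctrl.get_joints(): joint angles.
- ctrl.get_joint_vel(): joint speeds.
- ctrl.get_joint_efforts(): joint torques, N m.
- ctrl.get_eef_pos(): TCP position.
- ctrl.get_tool_rot(): TCP orientation.
- ctrl.get_wrist_force(): force on the tool from outside, world axes, zero at the start.
- ctrl.get_torque(): the same for the moment, N m.
- ctrl.get_grip_width(): finger opening in mm.
- ctrl.get_gripper_force(): force on a finger pad.
Only numpy, scipy, OpenCV 4.12 (cv2) and the standard library are available. Lean on these libraries where they do the work, as an engineer would, in place of code of your own. Each camera call takes 0.05 s, during which the arm holds its last target. There are 200 camera calls.

## Working session

There is one attempt and no reset: what is moved stays moved. The work goes in short steps, each a Python script; the robot and the scene stay as the last script left them, time stands still between calls to the robot, and variables do not carry over. Pictures are saved under pics/ and viewed, at most 18 in all, crops included, and the job is handed in when it is done.

```bash
ls; mkdir -p pics; python3 - <<'E'
from station import ctrl,vision
import cv2
for n in("top","side"):
    c=vision.camera(n); cv2.imwrite(f"pics/{n}0.png",c["img"][:,:,::-1]); print(n,c["camera_matrix"],c["xyz"],c["rotation"])
print(ctrl.get_t())
E
```

```text
pics
top [[567.23774388   0.         318.1918592 ]
 [  0.         567.23774388 247.46219141]
 [  0.           0.           1.        ]] [ 374.72371913   16.85748404 1538.40983964] [-173.44134108    0.40188284  -90.46018335]
side [[535.45821077   0.         313.26836553]
 [  0.         535.45821077 227.9153314 ]
 [  0.           0.           1.        ]] [ 353.88661248 -913.53884436 1002.59890469] [-133.59114231   -1.03053186  -11.74224926]
0.1
```

View pics/top0.png

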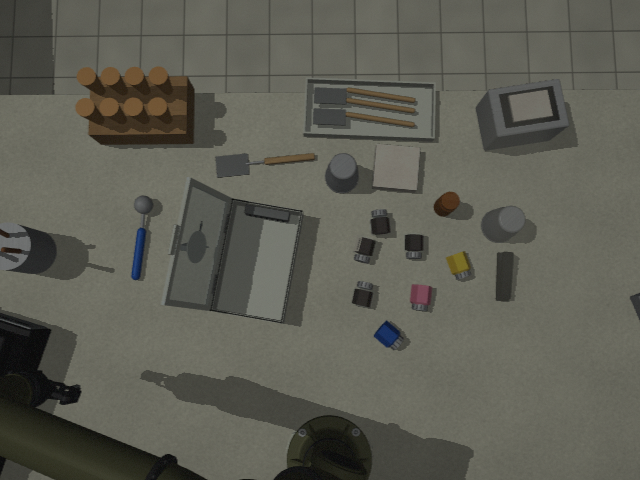

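View pics/side0.png

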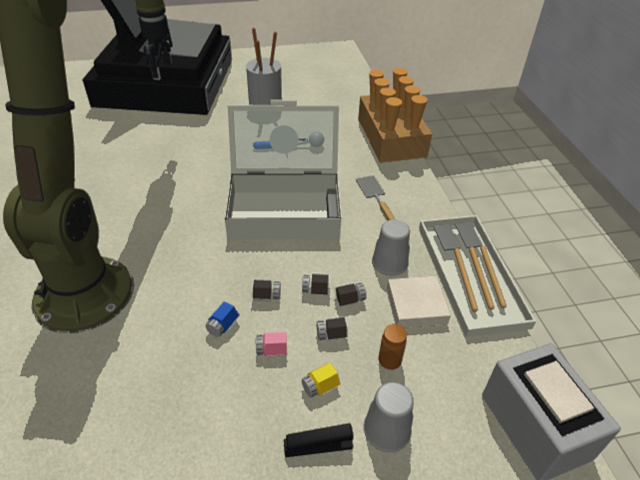

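Four chocolate jars are visible. In the top view they are near (380,222), (366,249), (414,244) and (364,294), and the box is at about (255,258) with its lid leaning left. I'll zoom in on the jars and set up helpers.

```bash
cat > h.py <<'E'
import numpy as np, cv2
from scipy.spatial.transform import Rotation as R
from station import ctrl,grip,kinematics,vision,job_done
def cam(n,save=None):
    c=vision.camera(n)
    if save: cv2.imwrite(f"pics/{save}.png",c["img"][:,:,::-1])
    return c
def rot(c):
    r=np.array(c["rotation"],float)
    return r if r.shape==(3,3) else R.from_euler("xyz",r,degrees=True).as_matrix()
def px2w(c,uv,z):
    uv=np.atleast_2d(np.array(uv,float)); d=np.c_[uv,np.ones(len(uv))]@np.linalg.inv(c["camera_matrix"]).T@rot(c).T
    o=np.array(c["xyz"]); return o+d*((z-o[2])/d[:,2:])
def w2px(c,p):
    q=(np.atleast_2d(p)-np.array(c["xyz"]))@rot(c)@np.array(c["camera_matrix"]).T; return q[:,:2]/q[:,2:]
def crop(c,x0,y0,x1,y1,k):
    return cv2.resize(c["img"][y0:y1,x0:x1,::-1],None,fx=k,fy=k,interpolation=cv2.INTER_CUBIC)
E
python3 - <<'E'
from h import *
t=cam("top");s=cam("side")
a=crop(t,340,205,440,311,5); b=crop(s,245,265,385,345,5)
cv2.imwrite("pics/ta.png",np.clip(a*1.6,0,255));cv2.imwrite("pics/sb.png",np.clip(b*1.6,0,255))
# rim inner corners guess, jars
for n,uv,z in [("rimHingeFar",(231,199),72),("rimHingeNear",(212,311),72),("rimFrontFar",(302,210),72),("rimFrontNear",(284,322),72)]: print(n,px2w(t,uv,z).round())
print(px2w(t,[(380,222),(366,249),(414,244),(364,294),(447,204),(342,173),(396,167)],40).round())
E
```

```text
rimHingeFar [[674. 254.  72.]]
rimHingeNear [[381. 300.  72.]]
rimFrontFar [[643.  67.  72.]]
rimFrontNear [[352. 115.  72.]]
[[ 614. -140.   40.]
 [ 542. -101.   40.]
 [ 554. -229.   40.]
 [ 423.  -94.   40.]
 [ 661. -320.   40.]
 [ 749.  -40.   40.]
 [ 764. -186.   40.]][ WARN:0@2.498] global loadsave.cpp:1063 imwrite_ Unsupported depth image for selected encoder is fallbacked to CV_8U.
```

View pics/ta.png

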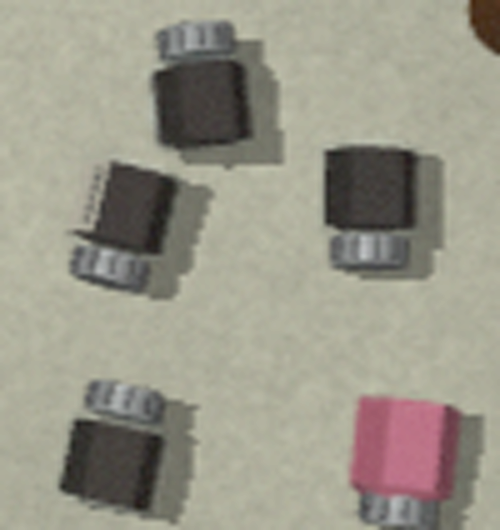

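View pics/sb.png

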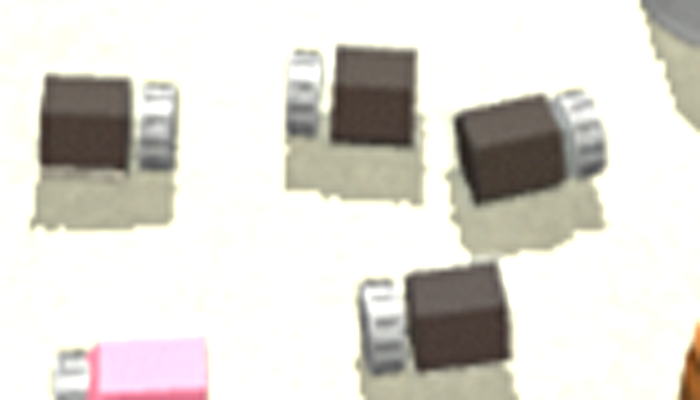

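Jar B (top view (366,249)) has its label on the upper +y flat, and jar D (364,294) seems to show it on the lower -y flat. The other two labels are hidden underneath. Next I fit the jar poses in both views and check which tilts the arm can reach. Gripping a jar by its ends lets me roll it by tilting the tool.

```bash
cat >> h.py <<'E'
from scipy.optimize import minimize
BOX=np.array([512.5,184.,8.]); BYAW=-9.2
def bw(x,y,z=0):  # box_floor frame -> world
    return BOX+R.from_euler("z",BYAW,degrees=True).apply([x,y,z])
def ori(yaw,tilt,flip=0):
    """jar axis along yaw; tool leans so that the body is on the side +tilt -> left of axis (b=z x a)"""
    a=np.array([np.cos(np.radians(yaw)),np.sin(np.radians(yaw)),0]); b=np.array([-a[1],a[0],0]); t=np.radians(tilt)
    z=-np.cos(t)*np.array([0,0,1.])-np.sin(t)*b; y=a*(-1 if flip else 1); M=np.c_[np.cross(y,z),y,z]
    return R.from_matrix(M).as_euler("xyz",degrees=True), z
def prism(x,y,yaw,z0=0):
    P=[]
    for k in range(6):
        t=np.radians(60*k); 
        for l in(-33,17): P.append([l,27.7*np.cos(t),24+27.7*np.sin(t)])
    return R.from_euler("z",yaw,degrees=True).apply(P)+[x,y,z0]
def dark(c):
    i=c["img"].astype(int); return (i.max(2)<72)
def fit(cs,x,y,z0=0):
    """best (x,y,yaw) of a chocolate jar near x,y"""
    ms=[dark(c).astype(np.float32) for c in cs]
    def cost(p):
        s=0
        for c,m in zip(cs,ms):
            q=w2px(c,prism(*p,z0)); o=q.mean(0).astype(int)-25
            h=cv2.convexHull(((q-o)*8*16).astype(np.int32)); k=np.zeros((400,400),np.uint8); cv2.fillPoly(k,[h],1,shift=4)
            mm=cv2.resize(m[o[1]:o[1]+50,o[0]:o[0]+50],(400,400),interpolation=cv2.INTER_LINEAR)>.5
            n,lab=cv2.connectedComponents(mm.astype(np.uint8)); 
            k=k>0; best=np.bincount(lab[k&mm],minlength=n); g=lab==(best.argmax() if best.any() else -1)
            s+=1-(k&g).sum()/max(1,(k|g).sum())
        return s
    r=min(([cost((x,y,w)),(x,y,w)] for w in range(-180,180,20)),key=lambda v:v[0])
    b=None
    for d in(0,180):
        q=minimize(cost,[r[1][0],r[1][1],r[1][2]+d],method="Nelder-Mead",options=dict(initial_simplex=np.array([r[1][0],r[1][1],r[1][2]+d])+np.array([[0,0,0],[12,0,0],[0,12,0],[0,0,15]]),xatol=.3,fatol=1e-3))
        if b is None or q.fun<b.fun: b=q
    return np.r_[b.x,b.fun]
E
python3 - <<'E'
from h import *
cs=[cam("top"),cam("side")]
i=cs[0]["img"]; print(i[225,381],i[250,366],i[232,397],i[245,414])
J={"A":(614,-140),"B":(542,-101),"C":(554,-229),"D":(423,-94)}
for n,p in J.items():
    f=fit(cs,*p); print(n,f.round(2))
    for t in(-60,-45,-30,0,30,45,60):
        r=[]
        for fl in(0,1):
            o,z=ori(f[2],t,fl); pos=np.array([f[0],f[1],30])+19*z
            r+=["".join("Y" if kinematics.inverse_kinematics(list(pos+[0,0,h]),list(o)) is not None else "n" for h in (0,80,200))]
        print("  ",t,r)
for x in(-100,-38,24,86):
    for t in(-15,0,15): print(x,t,[kinematics.inverse_kinematics(list(bw(x,0,h)),list(ori(BYAW+90,t,fl)[0])) is not None for fl in(0,1) for h in(5,150)])
E
```

```text
[42 39 37] [42 38 36] [114 115 103] [42 37 37]
A [ 6.1740e+02 -1.4608e+02 -6.3400e+00  5.0000e-01]
   -60 ['YYY', 'YYY']
   -45 ['YYY', 'YYY']
   -30 ['YYY', 'YYY']
   0 ['YYY', 'YYn']
   30 ['YYY', 'YYY']
   45 ['YYY', 'YYY']
   60 ['YYY', 'YYY']
B [ 556.47 -105.09  347.98    0.84]
   -60 ['YYY', 'YYY']
   -45 ['YYY', 'YYY']
   -30 ['YYY', 'YYY']
   0 ['YYY', 'YYn']
   30 ['YYY', 'YYY']
   45 ['YYY', 'YYY']
   60 ['YYY', 'YYY']
C [ 568.36 -236.82  349.74    0.71]
   -60 ['YYY', 'YYY']
   -45 ['YYY', 'YYY']
   -30 ['YYY', 'YYY']
   0 ['YYY', 'YYY']
   30 ['YYY', 'YYY']
   45 ['YYY', 'YYY']
   60 ['YYY', 'YYY']
D [423.07 -94.74  -5.89   0.62]
   -60 ['YYY', 'YYY']
   -45 ['YYY', 'YYY']
   -30 ['YYY', 'YYY']
   0 ['YYY', 'nnn']
   30 ['YYY', 'YYY']
   45 ['YYY', 'YYY']
   60 ['YYY', 'YYY']
-100 -15 [True, True, True, True]
-100 0 [True, True, True, True]
-100 15 [True, True, True, True]
-38 -15 [True, True, True, True]
-38 0 [True, True, True, True]
-38 15 [True, True, True, True]
24 -15 [True, True, True, True]
24 0 [True, True, True, True]
24 15 [True, True, True, True]
86 -15 [True, True, True, True]
86 0 [True, True, True, True]
86 15 [True, True, True, True]
```

```bash
python3 - <<'E'
import re
s=open('h.py').read()
i=s.index("    r=min((["); j=s.index("    return np.r_[b.x")
s=s[:i]+'''    b=None
    for w in ([yaw] if yaw is not None else range(-180,180,45)):
        for k in range(2):
            p0=np.array([x,y,w]) if k==0 else q.x
            q=minimize(cost,p0,method="Nelder-Mead",options=dict(initial_simplex=p0+np.array([[-6,-6,-5],[12,0,0],[0,12,0],[0,0,15]]),xatol=.3,fatol=1e-3))
        if b is None or q.fun<b.fun: b=q
'''+s[j:]
s=s.replace("def fit(cs,x,y,z0=0):","def fit(cs,x,y,yaw=None,z0=0):")
open('h.py','w').write(s)
E
python3 - <<'E'
from h import *
t,s=cam("top"),cam("side")
J={"A":((380.4,226),(379.2,213.2)),"B":((366,246),(362,258.4)),"C":((414,243),(414,255.2)),"D":((362.6,297.6),(365.2,285.2))}
im=[np.ascontiguousarray(c["img"][:,:,::-1]) for c in(t,s)]; big=[cv2.resize(i,None,fx=5,fy=5,interpolation=cv2.INTER_CUBIC) for i in im]
for n,(g,c) in J.items():
    G,C=px2w(t,[g,c],30); v=C-G; yaw=np.degrees(np.arctan2(v[1],v[0])); m=G+v*8/33
    f=fit([t,s],m[0],m[1],yaw); ft=fit([t],m[0],m[1],yaw); fs=fit([s],m[0],m[1],yaw)
    print(n,m[:2].round(),round(yaw,1),np.linalg.norm(v).round(),f.round(2),ft.round(2),fs.round(2))
    for k,cc in enumerate((t,s)): cv2.polylines(big[k],[cv2.convexHull((w2px(cc,prism(*f[:3]))*5+2).astype(np.int32))],True,(0,255,0),1)
cv2.imwrite("pics/fit.png",np.hstack([big[0][205*5:311*5,340*5:440*5],cv2.resize(big[1][265*5:345*5,245*5:385*5],(300,171)).repeat(1,0) if 0 else np.vstack([big[1][270*5:345*5,245*5:305*5],np.zeros((155,300,3),np.uint8)])]))
E
```

```text
A [ 613. -141.] 4.1 35.0 [ 6.1719e+02 -1.4607e+02 -5.3300e+00  4.9000e-01] [ 6.1522e+02 -1.4440e+02  1.6300e+00  1.7000e-01] [ 6.1873e+02 -1.5175e+02 -1.6550e+01  2.7000e-01]
B [543. -99.] 161.3 35.0 [ 541.7  -101.66  167.83    0.83] [ 5.3696e+02 -1.0069e+02  1.3889e+02  3.8000e-01] [ 5.5106e+02 -1.0057e+02  1.6678e+02  3.9000e-01]
C [ 550. -230.] 178.4 33.0 [ 548.42 -235.65  182.99    0.67] [ 5.4643e+02 -2.3472e+02  1.7860e+02  2.7000e-01] [ 5.5583e+02 -2.3277e+02  1.6452e+02  3.2000e-01]
D [421. -92.] -12.8 34.0 [423.08 -94.99  -5.     0.62] [ 4.2342e+02 -9.8290e+01 -1.6810e+01  2.5000e-01] [ 4.2553e+02 -9.3400e+01 -5.4300e+00  3.6000e-01]
```

View pics/fit.png

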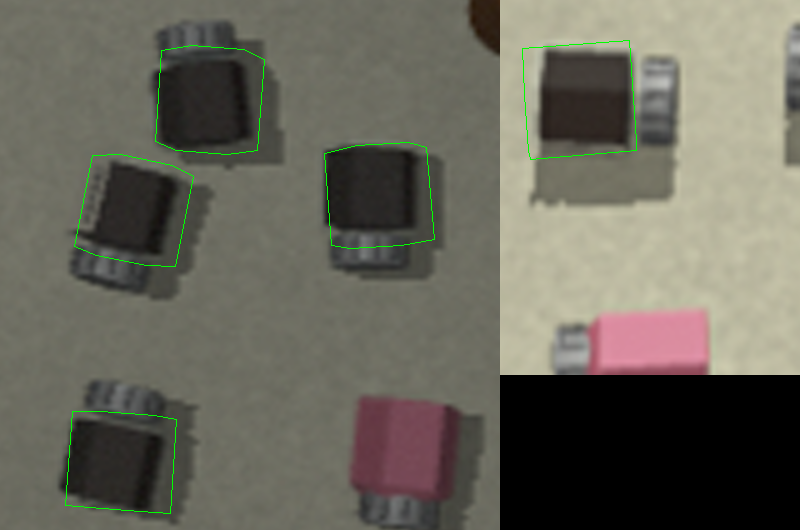

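The visible chocolate is smaller than the glass shell, so I shrink the fit model. I can then make the first pick, jar B: grip it leaning 50° and roll it 60°.

```bash
sed -i 's/for l in(-33,17): P.append(\[l,27.7\*np.cos(t),24+27.7\*np.sin(t)\])/for l in(-30,14): P.append([l,24.5*np.cos(t),24+24.5*np.sin(t)])/' h.py
cat >> h.py <<'E'
def tcp(p,z): return list(np.array(p)+(BACK)*z)   # pads at p when holding a 66 mm jar
BACK=11.   # TCP ahead of the pads' centre by 19 less the swing at 66 mm opening? see note: pads sit 19+swing behind TCP
E
sed -i 's/^BACK=.*/BACK=27.  # pads 19 mm + swing back at ~66 mm opening behind the TCP/' h.py
python3 - <<'E'
from h import *
t,s=cam("top"),cam("side")
J={"A":(613,-141,4),"B":(543,-99,161),"C":(550,-230,178),"D":(421,-92,-12.8)}
for n,m in J.items():
    print(n,*[fit(c,*m).round(2) for c in([t,s],[t],[s])])
q=ctrl.get_joints(); print(q,ctrl.get_t(),ctrl.get_grip_width())
E
```

```text
A [ 6.1827e+02 -1.4710e+02  1.0000e+00  4.4000e-01] [ 6.1493e+02 -1.4477e+02 -2.0000e+00  2.4000e-01] [ 6.1967e+02 -1.4997e+02 -4.9800e+00  1.3000e-01]
B [ 542.48 -103.37  167.59    0.63] [ 5.3849e+02 -1.0436e+02  1.5931e+02  3.2000e-01] [ 5.4813e+02 -1.0417e+02  1.6567e+02  2.2000e-01]
C [ 5.5314e+02 -2.3498e+02  1.7714e+02  5.5000e-01] [ 5.4968e+02 -2.3216e+02  1.7261e+02  2.9000e-01] [ 5.5662e+02 -2.3536e+02  1.6871e+02  1.6000e-01]
D [425.05 -94.88  -8.66   0.51] [ 4.2279e+02 -9.4450e+01 -1.3750e+01  2.8000e-01] [ 4.2589e+02 -9.6810e+01 -5.0000e+00  1.8000e-01]
[-68.51826142  18.39223581  -4.01742479  83.11194604   1.29448199
  78.53887545  -3.26005059] 0.5 85.29062341548294
```

```bash
sed -i 's/^BACK=.*/BACK=24./' h.py; cat >> h.py <<'E'
def pose(p,yaw,tilt,flip=0,back=0):
    o,z=ori(yaw,tilt,flip); return list(np.array(p,float)+(BACK-back)*z),list(o)
def pick(x,y,yaw,tilt,flip=0,opening=85,zf=0,N=70,lift=200,hi=True):
    """grip a jar lying on surface zf by its ends, leaning by tilt, and lift it"""
    p=np.array([x,y,zf+25.])
    if hi: ctrl.goto(*pose(p+[0,0,130],yaw,tilt,flip,60))
    grip(opening); ctrl.goto(*pose(p,yaw,tilt,flip,95))
    q,o=pose(p,yaw,tilt,flip); hit=ctrl.line_to(q,speed=150,orientation=o,until_force=12)
    grip(40,N); w=ctrl.get_grip_width(); print("hit",hit,"w",round(w,1),"t",ctrl.get_t())
    q,o=pose(p+[0,0,lift],yaw,tilt,flip); ctrl.line_to(q,speed=200)
    return w
def put(x,y,yaw,tilt,flip=0,zf=0,clear=150,opening=85,back=100,zoff=0):
    """lay the held jar down on surface zf, release, back off along the tool"""
    p=np.array([x,y,zf+25.+zoff])
    ctrl.goto(*pose(p+[0,0,clear],yaw,tilt,flip))
    ctrl.line_to(pose(p+[0,0,12],yaw,tilt,flip)[0],speed=200)
    hit=ctrl.line_to(pose(p+[0,0,-6],yaw,tilt,flip)[0],speed=30,until_force=4)
    print("down",hit,round(ctrl.get_eef_pos()[2]-pose(p,yaw,tilt,flip)[0][2],1),"w",round(ctrl.get_grip_width(),1))
    grip(opening); q,o=pose(p,yaw,tilt,flip,back); ctrl.line_to(q,speed=200)
E
python3 - <<'E'
from h import *
x,y,yaw=424,-94.5,-11
ctrl.goto(*pose([x,y,200],yaw,0))
pick(x,y,yaw,-58)
for k,tl in enumerate((-58,-15)):
    ctrl.goto(*pose([x,y,260],yaw,tl)); t,s=cam("top"),cam("side")
    for j,c in enumerate((t,s)):
        u=w2px(c,[x,y,260])[0].astype(int); a=np.clip(crop(c,*(u-35),*(u+35),5)*1.5,0,255)
        cv2.imwrite(f"pics/D{k}{j}.png",a)
I=[cv2.imread(f"pics/D{k}{j}.png") for k in(0,1) for j in(0,1)]
cv2.imwrite("pics/Dall.png",cv2.resize(np.vstack([np.hstack(I[:2]),np.hstack(I[2:])]),(600,600)))
print(ctrl.get_t(),ctrl.get_grip_width())
E
```

```text
hit False w 63.8 t 6.0417
8.45 63.42491750669892[ WARN:0@10.024] global loadsave.cpp:1063 imwrite_ Unsupported depth image for selected encoder is fallbacked to CV_8U.
```

View pics/Dall.png

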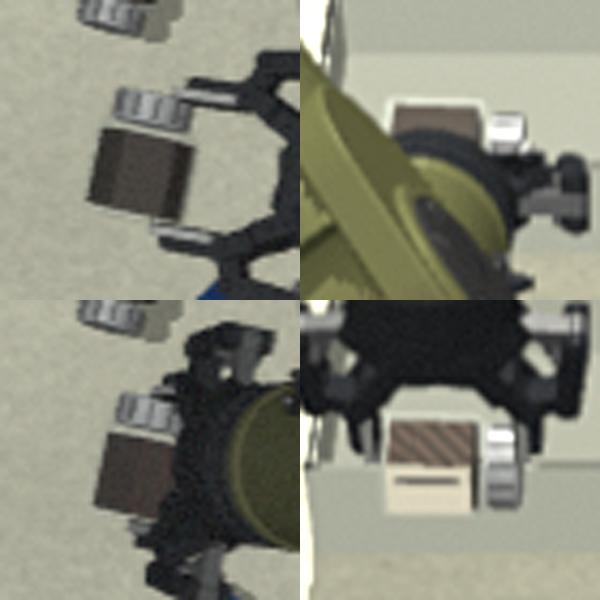

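The label is on D's lower -y flat, as suspected (seen at (430,485) in the close-up). D needs a 120° roll, so I lay it down leaning +62, then re-grip upright with the pads slightly deeper and move it to the box.

```bash
python3 - <<'E'
from h import *
x,y,yaw=424,-94.5,-11
put(x,y,yaw,62,clear=120)
o=pose([x,y,25+150],yaw,30,0,60); ctrl.goto(*o)
t,s=cam("top"),cam("side"); a=[]
for j,c in enumerate((t,s)):
    u=w2px(c,[x,y,30])[0].astype(int); a.append(np.clip(crop(c,*(u-35),*(u+35),6)*1.3,0,255).astype(np.uint8)[:400,:400])
cv2.imwrite("pics/D2.png",np.hstack(a)); print(ctrl.get_t())
E
```

```text
down True 2.5 w 63.8
12.4417
```

View pics/D2.png

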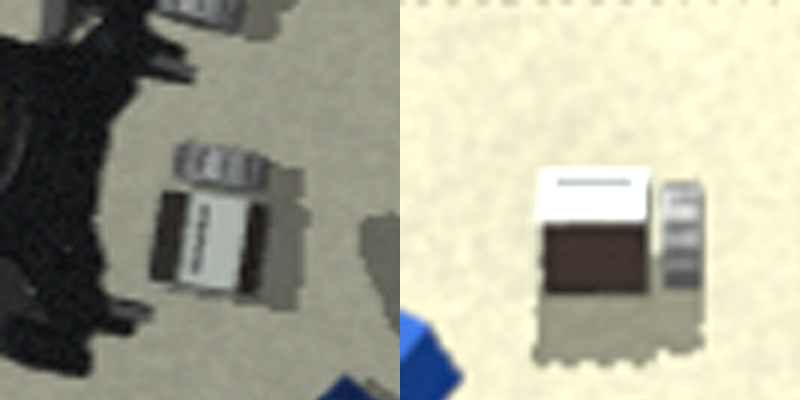

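D now shows its label on top. Next D goes into the box, then I pick A upright (nudged away from B) and inspect it in the air.

```bash
sed -i 's/^BACK=.*/BACK=32./' h.py; cat >> h.py <<'E'
def putbox(slot,tilt=0,yy=0,body=None):
    """held jar (gripped with flat-parallel tilt) into box slot; tilt = lean about jar axis for yaw~0 frame (positive: body left of axis)"""
    q0=ctrl.get_joints(); best=None
    for yaw in(BYAW+90,BYAW-90):
        # same jar heading sense as held: tool y must stay along +a (flip 0)
        q=kinematics.inverse_kinematics(*pose(bw(slot,yy,175),yaw,tilt,0))
        if q is None: continue
        d=np.abs(np.array(q)-q0).max()
        if best is None or d<best[0]: best=(d,yaw)
    print("yaw",best); x,y,_=bw(slot,yy); put(x,y,best[1],tilt,0,zf=8,clear=150,back=130)
def views(pts,name,k=5,r=35,g=1.4):
    """montage of top+side crops around world points"""
    t,s=cam("top"),cam("side"); rows=[]
    for p in pts:
        row=[]
        for c in(t,s):
            u=w2px(c,p)[0].astype(int); u=np.clip(u,r,[640-r,480-r]); row.append(np.clip(crop(c,*(u-r),*(u+r),k)*g,0,255).astype(np.uint8))
        rows.append(np.hstack(row))
    m=np.vstack(rows); f=min(800/m.shape[1],600/m.shape[0],1); cv2.imwrite(f"pics/{name}.png",cv2.resize(m,None,fx=f,fy=f,interpolation=cv2.INTER_AREA)); return t,s
E
python3 - <<'E'
from h import *
pick(420,-96,-10,0,hi=False); putbox(86)
ctrl.goto(*pose([560,-50,300],0,0))
pick(616,-152,2,0,opening=79)
ctrl.goto(*pose([470,-80,260],0,-35)); 
views([bw(86,0,30),[470,-80,260]],"A0"); print(ctrl.get_t(),ctrl.get_grip_width())
E
```

```text
hit False w 64.3 t 14.3667
yaw (np.float64(62.95054273185846), 80.8)
down True 2.3 w 64.6
hit False w 64.1 t 22.5667
24.5083 64.01951761606111
```

View pics/A0.png

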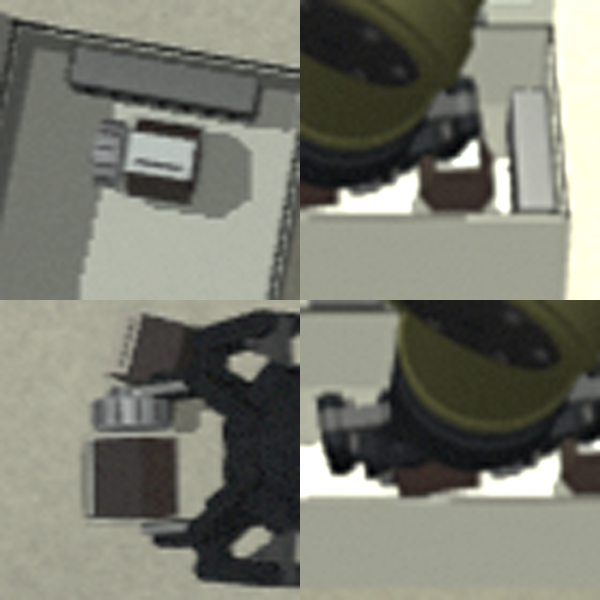

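D lies correctly in the box. A shows a white strip on its left edge at (87,480), so its label is on the lower +y flat and it needs 120° towards -y. I'll do -60 now, then grip leaning and place.

```bash
python3 - <<'E'
from h import *
put(435,-85,-5,-60,clear=120)
pick_t=52
ctrl.goto(*pose([435,-85,240],-5,-20,0,30))
views([[435,-85,30]],"A1"); print(ctrl.get_t())
E
```

```text
down False -6.1 w 64.0
28.5
```

View pics/A1.png

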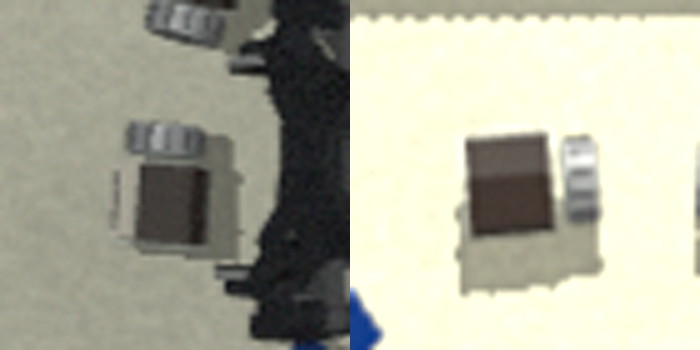

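```bash
python3 - <<'E'
from h import *
pick(428,-81,-3,52); putbox(24,-8)
ctrl.goto(*pose(bw(24,0,280),60,0))
t,s=views([bw(40,0,30),[545,-101,30],[553,-233,30]],"B0",r=45)
for m in((543,-99,161),(550,-230,178)): print(*[fit(c,*m).round(2) for c in([t,s],[t],[s])])
print(ctrl.get_t())
E
```

```text
hit False w 64.3 t 31.5
yaw (np.float64(82.82330954591372), -99.2)
down True 1.7 w 64.5
[ 542.98 -102.42  168.58    0.66] [ 5.3973e+02 -1.0069e+02  1.5630e+02  3.9000e-01] [ 5.4677e+02 -1.0348e+02  1.6713e+02  2.3000e-01]
[ 5.5310e+02 -2.3347e+02  1.7673e+02  3.7000e-01] [ 5.5126e+02 -2.3275e+02  1.8146e+02  1.0000e-01] [ 5.5678e+02 -2.3533e+02  1.6780e+02  1.7000e-01]
38.9
```

View pics/B0.png

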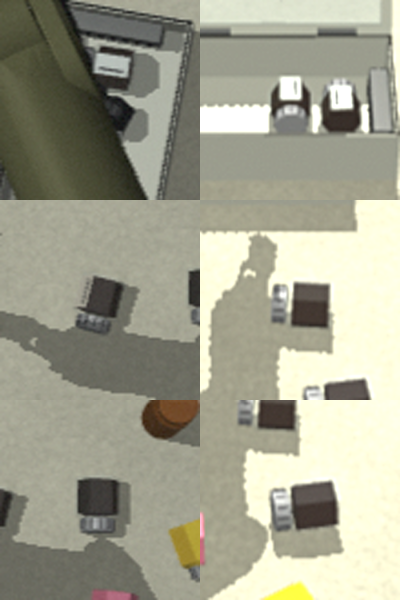

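A is good, with both labels up in the box (side view (290,88) and (340,95)). B hasn't moved. Next is B into the box, then lift C and inspect it.

```bash
python3 - <<'E'
from h import *
pick(544,-102,-15,52); putbox(-38,-8)
ctrl.goto(*pose([520,-100,300],0,0))
pick(553,-233.5,-2,0)
ctrl.goto(*pose([450,-90,260],-3,60)); 
views([bw(0,0,30),[450,-90,260]],"C0",r=40); print(ctrl.get_t(),ctrl.get_grip_width())
E
```

```text
hit False w 64.5 t 42.0833
yaw (np.float64(82.74357775356236), -99.2)
down True -1.5 w 64.4
hit False w 64.4 t 51.5583
53.8417 64.2304317258947
```

View pics/C0.png

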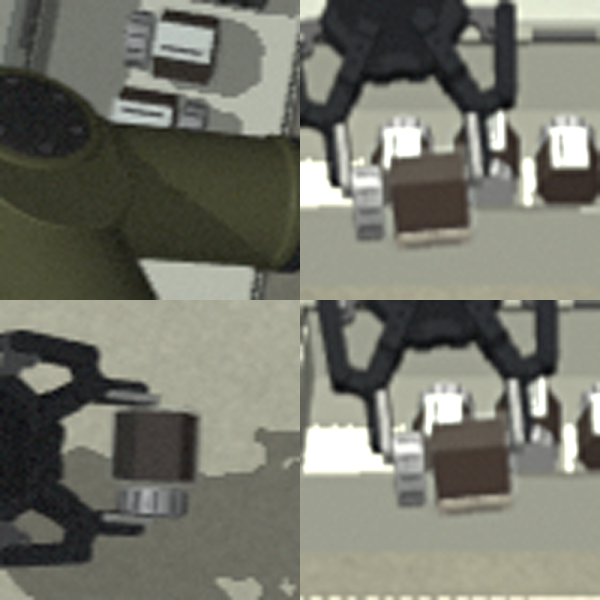

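The cream strip under C at (430,238) means its label started underneath, so C needs 180°: 60° now, then 120°.

```bash
python3 - <<'E'
from h import *
put(450,-90,-3,60,clear=120)
pick(450,-90,-3,-58,lift=120); put(450,-90,-3,62,clear=120)
ctrl.goto(*pose([450,-90,240],-3,20,0,40))
views([bw(0,0,30),[450,-90,30]],"C1",r=40); print(ctrl.get_t(),ctrl.get_grip_width())
E
```

```text
down True 2.2 w 64.6
hit False w 64.2 t 60.3667
down True -0.9 w 64.6
65.9917 84.80425023786309
```

View pics/C1.png

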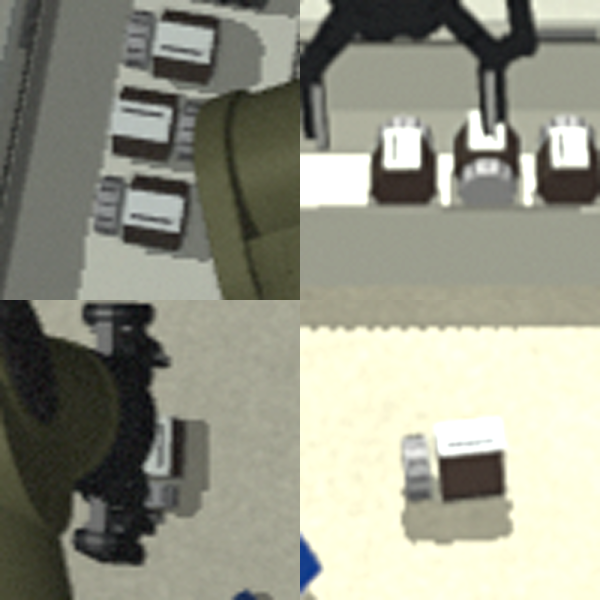

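C's label is up and three labels in the box are up. Next I place C, then take a look at the box and lid.

```bash
python3 - <<'E'
from h import *
pick(450,-90,-3,0); putbox(-100,0)
ctrl.goto(*pose([450,-150,350],0,0))
t,s=cam("top"),cam("side")
a=crop(t,155,165,315,335,3); b=crop(s,215,90,355,260,3)
h=min(a.shape[0],b.shape[0]); m=np.hstack([a[:h],b[:h]]); print(m.shape); f=min(1,800/m.shape[1]); 
cv2.imwrite("pics/L0.png",np.clip(cv2.resize(m,None,fx=f,fy=f).astype(float)*1.2,0,255)); print(f,ctrl.get_t())
# lid front edge top corners in top view as a function of angle
hm=bw(0,95,64)
Rb=R.from_euler("z",BYAW,degrees=True)
for th in(1.7,1.9,2.0,2.1,2.2):
    P=[hm+Rb.apply([x,-190*np.cos(th),190*np.sin(th)]) for x in(-150,150)]
    L=hm+Rb.apply([0,-197*np.cos(th)+5*np.sin(th),197*np.sin(th)+5*np.cos(th)]); print(th,w2px(t,P).round().tolist(),w2px(s,P).round().tolist(),w2px(t,L).round())
print(w2px(t,[bw(sx*150,sy*95,64) for sx in(-1,1) for sy in(-1,1)]).round())
E
```

```text
hit False w 64.5 t 68.1917
yaw (np.float64(48.763773758422445), 80.8)
down True 1.8 w 64.5
(510, 900, 3)
0.8888888888888888 74.4583
1.7 [[184.0, 310.0], [208.0, 180.0]] [[222.0, 110.0], [337.0, 109.0]] [[193. 243.]]
1.9 [[169.0, 307.0], [193.0, 179.0]] [[224.0, 106.0], [336.0, 105.0]] [[178. 242.]]
2.0 [[162.0, 306.0], [186.0, 178.0]] [[224.0, 104.0], [335.0, 104.0]] [[171. 241.]]
2.1 [[156.0, 305.0], [180.0, 178.0]] [[225.0, 104.0], [335.0, 103.0]] [[164. 240.]]
2.2 [[151.0, 304.0], [174.0, 178.0]] [[226.0, 104.0], [334.0, 104.0]] [[159. 240.]]
[[284. 323.]
 [211. 312.]
 [302. 209.]
 [231. 198.]][ WARN:0@12.151] global loadsave.cpp:1063 imwrite_ Unsupported depth image for selected encoder is fallbacked to CV_8U.
```

View pics/L0.png

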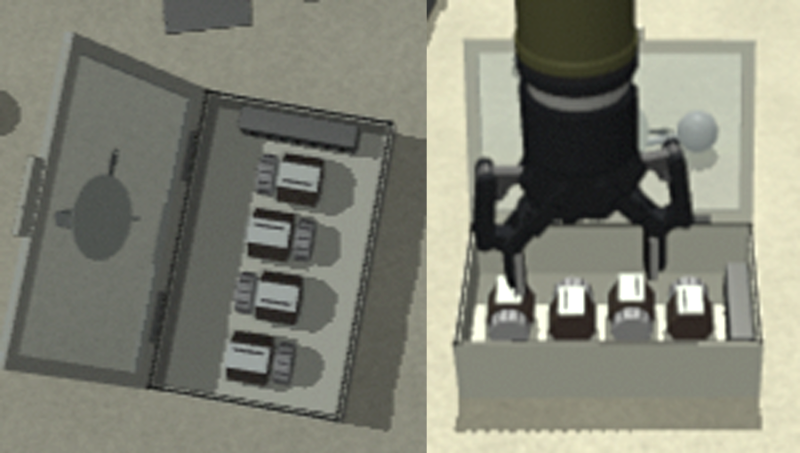

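All four labels face up in the box, and the lid is at about 2.07 rad (front corners at px (158,303) and (181,178)). I'll push it shut along an arc with the closed fingertips.

```bash
cat > lid.py <<'E'
from h import *
Rb=R.from_euler("z",BYAW,degrees=True); H=bw(0,95,64)
def P(th,gap=0,r=172):
    t=45*th/2.07; n=np.array([0,np.sin(th),np.cos(th)]); d=np.array([0,-np.cos(th),np.sin(th)])
    return list(H+Rb.apply(r*d+(10+11*abs(np.sin(th-np.radians(t)))+gap)*n)), list(ori(BYAW,t)[0])
ths=np.r_[2.1:0.1:-.2,.06,.02]
if __name__=="__main__":
    pre=P(2.1,50); hi=[pre[0][0],pre[0][1],pre[0][2]+170],pre[1]
    bad=[x for x in [hi,pre]+[P(t) for t in ths] if kinematics.inverse_kinematics(*x) is None]
    print("bad",len(bad),np.round(pre[0]))
    if not bad:
        grip(0); ctrl.goto(*pose([560,40,430],0,0)); ctrl.goto(*hi); ctrl.line_to(pre[0],speed=250)
        for th in ths:
            p,o=P(th,-1 if th<.3 else 0); ctrl.line_to(p,speed=140 if th>.4 else 60,orientation=o); print(round(th,2),np.round(ctrl.get_wrist_force(),1))
        p,o=P(0,-4); print(ctrl.line_to(p,speed=20,orientation=o,until_force=20),ctrl.get_eef_pos(),ctrl.get_wrist_force())
        ctrl.line_to([p[0],p[1],200],speed=200); ctrl.goto(*pose([430,-150,300],0,0)); print(ctrl.get_t())
        t,s=cam("top"),cam("side"); a=crop(t,195,185,315,335,4);b=crop(s,215,150,355,260,4)[:,:400]
        m=np.zeros((600,800,3),np.uint8); m[:a.shape[0],:400]=a[:,:400]; m[:b.shape[0],400:]=b[:600]; cv2.imwrite("pics/L1.png",m)
E
python3 lid.py
```

```text
bad 3 [551. 424. 185.]
```

```bash
python3 - <<'E'
from lid import *
import lid
for T in(34,38,45):
  for yo in(0,90):
   for fl in(0,1):
    out=""
    for th,g,up in [(2.1,50,170),(2.1,50,60),(2.1,50,0),(2.1,25,0)]+[(t,0,0) for t in ths]:
        p,_=P(th,g); t=T*th/2.07; o,z=ori(BYAW,t,fl); 
        if yo: o=(R.from_euler("xyz",o,degrees=True)*R.from_euler("z",90,degrees=True)).as_euler("xyz",degrees=True)
        p[2]+=up; out+="Y" if kinematics.inverse_kinematics(p,list(o)) is not None else "n"
    print(T,yo,fl,out)
E
```

```text
34 0 0 nnYYYYYYYYYYYYYY
34 0 1 nnYYYYYYYYYYYYYY
34 90 0 nnYYYYYYYYYYYYYY
34 90 1 nnYYYYYYYYYYYYYY
38 0 0 nnYYYYYYYYYYYYYY
38 0 1 nnYYYYYYYYYYYYYY
38 90 0 nnYYYYYYYYYYYYYY
38 90 1 nnYYYYYYYYYYYYYY
45 0 0 nnnnnYYYYYYYYYYY
45 0 1 nnnnnYYYYYYYYYYY
45 90 0 nnnnnYYYYYYYYYYY
45 90 1 nnnnnYYYYYYYYYYY
```

```bash
sed -i 's|t=45\*th/2.07|t=38*th/2.07|; s|pre=P(2.1,50); hi=.*|pre=P(2.1,50); hi=list(H+Rb.apply([0,175,250])),list(ori(BYAW,8)[0])|; s|ctrl.goto(\*hi); ctrl.line_to(pre\[0\],speed=250)|ctrl.goto(*hi); ctrl.goto(*pre)|' lid.py; python3 lid.py
```

```text
bad 0 [551. 424. 185.]
2.1 [-0.2  0.6 -0.9]
1.9 [-0.9  1.1 -0.3]
1.7 [-1.6  1.3 -0.6]
1.5 [ 0.2  0.9 -0.5]
1.3 [-0.7 -0.2 -0.5]
1.1 [-0.2  0.  -0.8]
0.9 [-0.   0.2  0.1]
0.7 [-0.4  0.8 -1.2]
0.5 [ 0.4  0.4 -0. ]
0.3 [-0.4 -0.  -0.1]
0.06 [-0.2 -0.1 -0.1]
0.02 [-0.2  0.5  0.6]
False [500.06147967 107.94836526  77.86214071] [-0.49280419 -0.53050292  0.06813244]
86.3
```

View pics/L1.png

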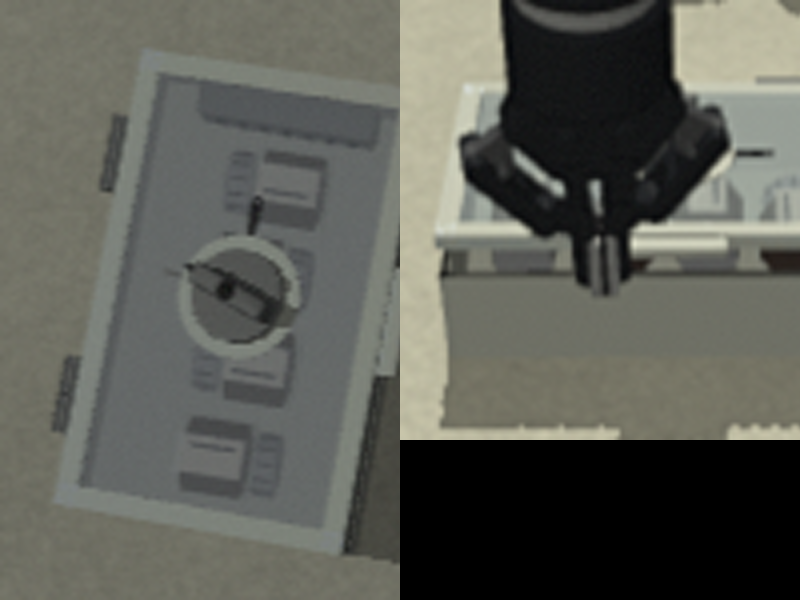

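The lid is nearly down, but the side view shows a gap under its front edge at (600,260). I'll press it at the front edge until I feel contact.

```bash
python3 - <<'E'
from lid import *
o=list(ori(BYAW,0)[0]); f=lambda z:list(H+Rb.apply([0,-178,z-72.]))
ctrl.goto(f(190),o); ctrl.line_to(f(125),speed=150)
for z in range(120,60,-4):
    h=ctrl.line_to(f(z),speed=40,until_force=25); e=ctrl.get_eef_pos(); print(h,np.round(e,1),np.round(ctrl.get_wrist_force(),1))
    if h: break
ctrl.line_to(f(190),speed=200); ctrl.goto(*pose([430,-190,300],0,0)); print(ctrl.get_t())
t,s=cam("top"),cam("side"); a=crop(t,195,185,295,335,4);b=crop(s,215,140,315,260,4)
m=np.zeros((600,800,3),np.uint8); m[:,:400]=a; m[:480,400:]=b; cv2.imwrite("pics/L2.png",np.clip(m*1.4,0,255).astype(np.uint8))
for th in(0,.05,.1,.15): print(th,w2px(t,[H+Rb.apply([x,-r*np.cos(th)+10*np.sin(th),r*np.sin(th)+10*np.cos(th)]) for x,r in((-150,190),(150,190),(0,204))]).round(1).tolist())
E
```

```text
False [499.5 102.1 120.5] [ 0.7 -0.2  0.3]
False [499.  102.1 115.8] [ 1.  -0.6  0.1]
False [499.  102.  111.6] [-0.3  0.3 -0.1]
False [499.  102.  107.7] [-0.  -0.1 -0.5]
False [499.  102.  103.7] [-0.8 -0.8  0.2]
False [499.  102.   99.7] [-0.2  0.4 -0.2]
False [499.  102.   95.7] [0.5 0.  0.9]
False [499.  102.   91.7] [-0.3 -0.3 -0. ]
False [499.  102.   87.7] [-0.1 -0.7 -0.4]
False [499.  102.   83.7] [-0.4  0.6  0.1]
False [499.  102.   79.7] [ 1.2  0.3 -0.4]
False [499.  102.   75.7] [-0.6  0.4 -0.8]
False [499.  102.   71.7] [-1.1  1.   0.8]
False [499.  102.   67.7] [-1.   0.6 -0.3]
False [499.  102.   63.7] [-0.2  0.4  0. ]
93.7833
0 [[284.1, 323.1], [302.3, 208.3], [298.7, 265.8]]
0.05 [[283.5, 323.1], [301.9, 207.6], [298.2, 265.5]]
0.1 [[282.8, 323.1], [301.3, 206.8], [297.6, 265.1]]
0.15 [[281.9, 323.0], [300.5, 206.0], [296.7, 264.6]]
```

View pics/L2.png

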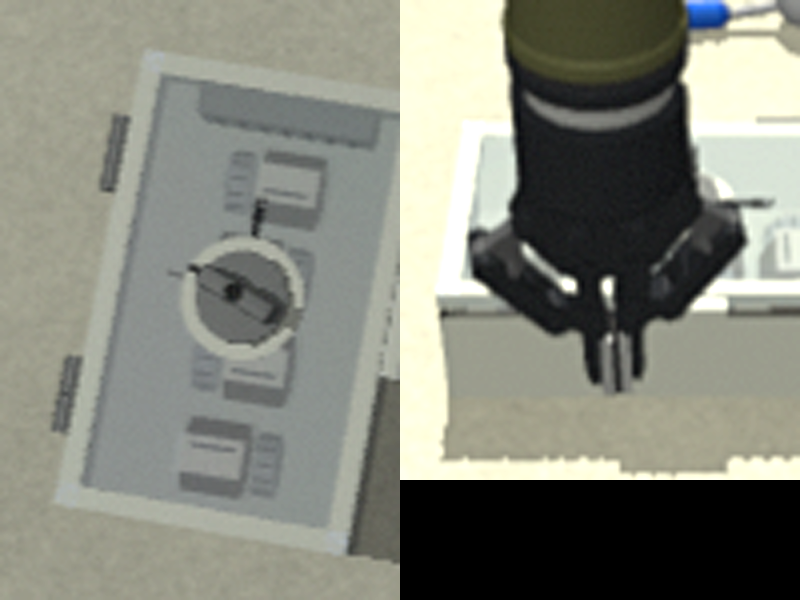

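```bash
python3 - <<'E'
from lid import *
print(ctrl.get_grip_width())
o=list(ori(BYAW,0)[0]); f=lambda z:list(H+Rb.apply([0,-178,z-72.]))
ctrl.goto(f(190),o); ctrl.line_to(f(90),speed=150)
for z in range(70,44,-2):
    h=ctrl.line_to(f(z),speed=30,until_force=25); e=ctrl.get_eef_pos(); print(h,np.round(e,1),np.round(ctrl.get_wrist_force(),1))
    if h: break
t,s=cam("top"),cam("side"); a=crop(t,245,215,345,315,5);b=crop(s,225,150,345,260,5)[:500,:]
m=np.hstack([a[:, :],b[:, :]]); m=cv2.resize(m,None,fx=.72,fy=.72); print(m.shape); cv2.imwrite("pics/L3.png",np.clip(m*1.4,0,255).astype(np.uint8))
E
```

```text
-0.22615694124914218
False [499.3 102.1  70. ] [-0.  -0.9 -0.5]
False [499.2 102.1  68. ] [0.6 0.6 0.6]
False [499.1 102.1  65.9] [0.5 0.3 1.2]
False [499.1 102.   63.9] [-0.1 -0.1 -0.6]
False [499.1 102.   61.8] [0.4 0.2 0.3]
False [499.1 102.   59.8] [-0.6  0.  -0.6]
False [499.1 102.1  57.8] [ 0.4  0.8 -0.1]
False [499.1 102.1  55.8] [0.1 0.1 0.3]
False [499.6 102.2  54.8] [-1.8  0.1  6.1]
False [499.7 102.2  54.6] [-6.2 -2.1 19.6]
False [499.7 102.2  54.5] [-13.1  -3.   33.3]
False [499.8 102.2  54.3] [-18.   -4.6  47.8]
False [499.8 102.3  54.2] [-22.4  -6.7  60.4]
(360, 792, 3)
```

View pics/L3.png

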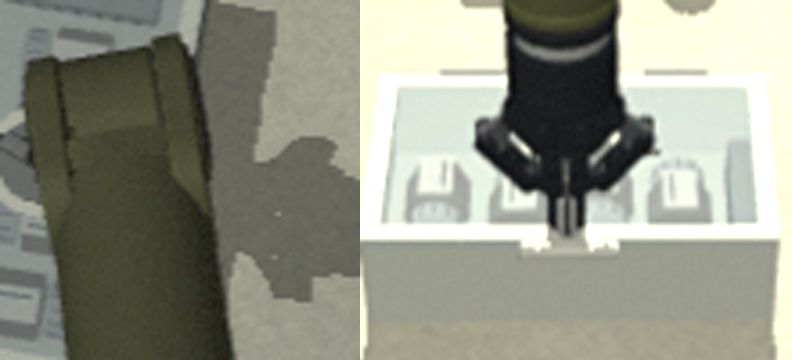

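```bash
python3 - <<'E'
from lid import *
t,s=cam("top"),cam("side")
e=ctrl.get_eef_pos(); print(e,ctrl.get_tool_rot(),[w2px(s,[e[0],e[1],z]).round(1).tolist() for z in(54,68,82)])
print("lid front edge mid",w2px(s,[H+Rb.apply([0,-190,10.]),H+Rb.apply([0,-204,9.])]).round(1), "seen tip 282.5,214.4; lip front y~", 150+255/3.6)
ctrl.line_to([e[0],e[1],200],speed=150); ctrl.goto(*pose([420,-220,250],0,0)); 
t,s=cam("top"),cam("side"); a=crop(t,205,225,265,300,6);b=crop(s,225,150,345,220,6)
c=np.zeros((450,800,3),np.uint8); c[:450,:360]=a[:450]; bb=cv2.resize(b,(440,257)); c[:257,360:]=bb
cv2.imwrite("pics/K.png",np.clip(c*1.4,0,255).astype(np.uint8)); print(ctrl.get_t())
print("collar centre",w2px(t,[H+Rb.apply([0,-95,z]) for z in (10,33.5,45)]).round(1).tolist())
cv2.imwrite("pics/topfull.png",t["img"][:,:,::-1])
E
```

```text
[499.83465317 102.23691161  54.16759678] [-179.88928665   -0.19343258   80.7604217 ] [[[282.2, 220.2]], [[282.1, 216.2]], [[282.0, 212.2]]]
lid front edge mid [[281.8 215.4]
 [281.8 219.4]] seen tip 282.5,214.4; lip front y~ 220.83333333333331
102.4333
collar centre [[256.9, 259.5], [255.9, 258.6], [255.4, 258.2]]
```

View pics/K.png

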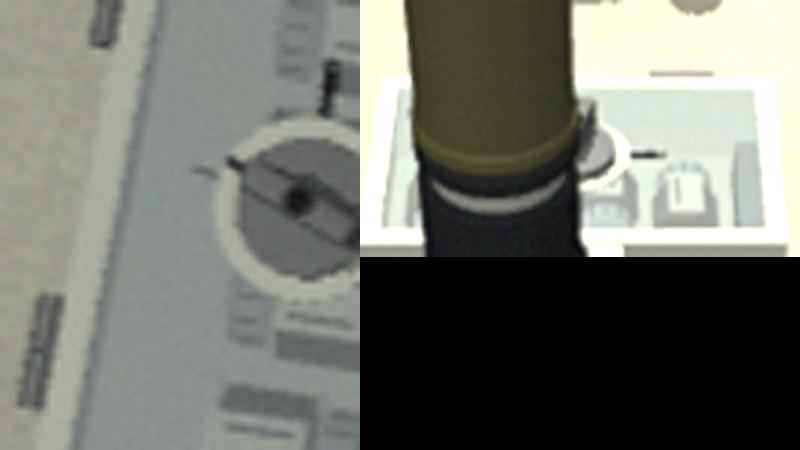

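The collar centre at px (255.8,259.2) matches the model. The bar points about 59° in world (pointer up-left) and the padlock mark is towards +x, so it needs about 68° clockwise. I grip the bar and turn it.

```bash
python3 - <<'E'
from lid import *
c=H+Rb.apply([0,-95,0]); f=lambda z:[c[0],c[1],z]
best=None
for s0,fl in((-31,0),(-31,1)):
    q=[kinematics.inverse_kinematics(f(68),list(ori(y,0,fl)[0])) for y in(-31,-66,-103)]
    print(fl,[None if v is None else np.round(v[-1]) for v in q])
    if all(v is not None for v in q) and best is None: best=fl
o=lambda y:list(ori(y,0,best)[0])
ctrl.goto(f(230),o(-31)); grip(50); ctrl.line_to(f(110),speed=150)
print(ctrl.line_to(f(68),speed=40,until_force=10),ctrl.get_eef_pos())
grip(5,60); print("w",ctrl.get_grip_width(),ctrl.get_torque(),ctrl.get_wrist_force())
for y in(-50,-70,-85,-93,-99,-103):
    ctrl.line_to([*f(0)[:2],float(ctrl.get_eef_pos()[2])],speed=20,orientation=o(y)) ; print(y,np.round(ctrl.get_torque(),2),np.round(ctrl.get_wrist_force(),1),round(ctrl.get_grip_width(),1))
grip(50); ctrl.line_to(f(230),speed=150); ctrl.goto(*pose([400,-300,300],0,0)); print(ctrl.get_t())
t=cam("top"); a=crop(t,205,210,305,310,6); cv2.imwrite("pics/K2.png",np.clip(a.astype(float)*1.4,0,255).astype(np.uint8))
E
```

```text
0 [np.float64(-49.0), np.float64(-85.0), np.float64(-122.0)]
1 [np.float64(136.0), np.float64(100.0), np.float64(62.0)]
False [512.79458652 184.11630542  68.33055752]
w 12.583479046501886 [-0.42597192 -0.92095259  0.00649126] [ 5.01820948 -2.83382921 -1.32476658]
-50 [-0.07 -0.94 -0.15] [ 5.3 -0.2 -4.9] 12.8
-70 [ 0.31 -1.12 -0.09] [ 5.4  0.9 -4.6] 12.7
-85 [ 0.62 -1.15 -0.13] [ 5.7  2.5 -6. ] 12.7
-93 [ 0.71 -1.13 -0.07] [ 5.7  3.1 -6.6] 12.6
-99 [ 0.88 -1.24 -0.12] [ 4.8  3.2 -6.2] 12.6
-103 [ 0.78 -1.26  1.02] [ 5.7  4.  -6.9] 12.9
113.1583
```

View pics/K2.png

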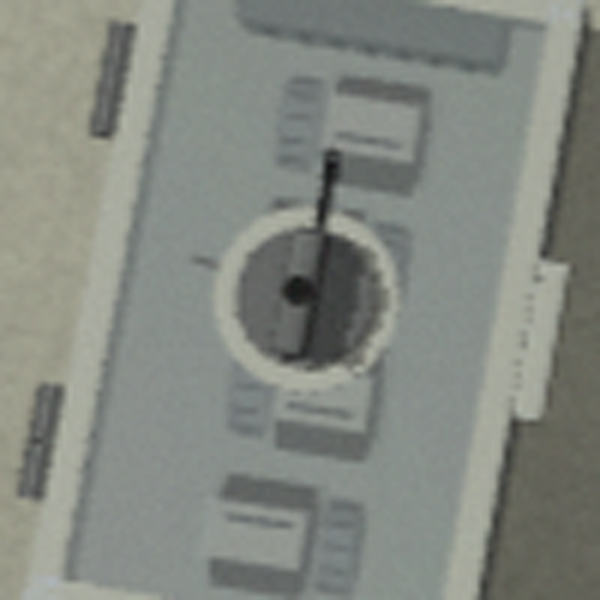

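The collar hit its stop (1.02 N m) and the bar is parallel to the hinge. I press the lid front lightly to check it stayed shut, compare the contact height with the earlier 54.8, then hand in.

```bash
python3 - <<'E'
from lid import *
o=list(ori(BYAW,0)[0]); f=lambda z:list(H+Rb.apply([0,-178,z-72.]))
grip(0); ctrl.goto(f(190),o); ctrl.line_to(f(75),speed=150)
print(ctrl.line_to(f(50),speed=20,until_force=14),ctrl.get_eef_pos(),ctrl.get_wrist_force())
ctrl.line_to(f(190),speed=150); ctrl.goto(*pose([400,-300,300],0,0)); print(ctrl.get_t())
s=cam("side"); t=cam("top"); b=crop(s,215,140,355,260,4); cv2.imwrite("pics/F.png",b); cv2.imwrite("pics/Ft.png",t["img"][:,:,::-1])
a0=cv2.imread("pics/top0.png").astype(int); d=np.abs(a0-t["img"][:,:,::-1]).max(2)
for n,(x0,y0,x1,y1) in dict(cup_a=(325,150,360,195),cup_b=(480,203,528,245),shaker=(432,190,462,218),spat=(213,148,320,180),nap=(372,142,424,192),stap=(494,250,516,302),dish=(128,192,156,282)).items(): print(n,round(float((d[y0:y1,x0:x1]>40).mean()),3))
E
```

```text
True [499.08454509 102.0382003   54.78799396] [-1.78883109 -0.48246873  5.24216424]
119.7917
cup_a 0.0
cup_b 0.0
shaker 0.0
spat 0.0
nap 0.0
stap 0.066
dish 0.0
```

```bash
python3 -c "
from station import job_done
print(job_done())"
```

```text
the job is handed in; nothing more can be done
None
```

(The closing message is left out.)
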